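# Third hand: press the drilled block against the sprung stop plate

### The job

Pick up the drilled aluminium block, set it flat on the bed of the fixture with a long side facing the steel stop plate and centred on it, and push it squarely against the plate until the orange pointer stands in the green band, so that a colleague can screw it on from behind. Only the block may touch the plate; do not push the pointer through the red to the end of its travel, and leave the other things where they are. Keep it pressed steadily in the green for three seconds and finish like that, still holding and pressing: do not let go.

Things in the scene. Friction and masses are not known exactly. Their poses are not given: they have to be found in the camera images.
- block: drilled aluminium block, pale bare metal, 30 (x) x 50 (y) x 25 (z) mm, about 0.12 kg, loose, lying flat on the table with three small holes in its top; origin at the centre of its underside, z up, y along the 50 mm length. The two long sides are alike.
- fixture: blue-painted fixture screwed down on the table: a flat bed 170 (x) x 110 (y) x 12 (z) mm, origin at the centre of its underside. The stop plate stands across the bed; the block goes on the bed on the -x side of it, where the bed is clear for 105 mm, and is pushed along the fixture's +x. Behind the plate two grey posts 30 mm high (42 mm above the table) stand 60 to 78 mm in +x from the origin.
- stop_face (a point): middle of the pressing face of the steel stop plate, 12.5 mm above the bed (24.5 mm above the table); with the plate free it lies 20 mm in +x from the fixture's origin and on its centre line (y = 0). The face looks to the fixture's -x; the plate is 50 mm wide (y), 12 mm thick and reaches from 1 to 34 mm above the bed. Its axes are the fixture's.
- stop (a joint): travel of the stop plate along the fixture's +x in m: 0 free, 0.018 at the end of its travel. Springs push back with 1 N per mm. The thin orange pointer on its +y end moves with it over a strip on the bed: white 0 to 5 mm, green 5 to 11 mm (5 to 11 N), red beyond.
- tape_roll: orange tape roll lying flat, 77 mm across, 19 mm high, loose bystander; origin at the centre of its underside
- key_set: blue folding hex key set, 25 (x) x 85 (y) x 20 mm, loose bystander; origin at the centre of its underside
- adapter: bright metal T-shaped coax adapter, 30 x 36 x 16 mm, loose bystander; origin at the centre of its underside
- marker: white and blue marker pen lying, 17 (x) x 135 (y) x 16 mm, loose bystander; origin under its middle
Mind the look-alikes: they are no part of the job. What is meant by the block is not turquoise, and is the smaller of those in its own colour.

How it is judged (in metres and radians):
On the way, in this order (a step that is already met when the one before it is completed fails the run):
1. the block is lifted clear of the table in the fingers (height (world z) of block above 0.018 m and contact force between block and the fingers above 0.5 N and contact force between block and fixture below 0.05 N and value of joint stop below 0.003 m), for 0.1 s.
2. the block is kept pressed against the stop plate, pointer in the green, for 2.5 s (value of joint stop between 0.005 and 0.011 m and contact force between block and stop between 4 and 13 N and contact force between block and the fingers above 0.5 N and contact force between each of the fingers, the arm and stop below 0.5 N and z of block in the frame of fixture between 0.01 and 0.015 m and y of block in the frame of fixture between -0.008 and 0.008 m and angle between the y axis of block and the y axis of fixture, either way round below 0.1 rad and angle between block's own z axis and vertical below 0.1 rad), for 2.5 s.
At the end, for the whole second after the job is handed in: The robot still holds the block and presses it on the stop plate: travel 5 to 11 mm, 4 to 13 N; block flat on the bed (3 mm, 0.1 rad), parallel to the plate within 0.1 rad, centred within 8 mm, at rest; hand and fingers off the plate; bystanders within 20 mm of their start (all of step 2 and linear speed of block below 0.02 m/s and distance of each of tape_roll, key_set, adapter, marker from where it was at the start of the episode below 0.02 m); the arm keeps its last pose, push and grip.
It fails at once if the stop plate is pushed to the end of its travel (value of joint stop above 0.0165 m).
It fails at once if the orange tape roll is moved by more than 20 mm (distance of tape_roll from where it was at the start of the episode above 0.02 m).
It fails at once if the blue hex key set is moved by more than 20 mm (distance of key_set from where it was at the start of the episode above 0.02 m).
It fails at once if the coax adapter is moved by more than 20 mm (distance of adapter from where it was at the start of the episode above 0.02 m).
It fails at once if the marker is moved by more than 20 mm (distance of marker from where it was at the start of the episode above 0.02 m).
It also fails if it takes over 48 s, if anything falls off the work surface, if the arm or the gripper's body presses on something with over 40 N, if the wrist force passes 120 N, or if a joint passes its speed limit or range.

### The arm

A 7-joint arm with a two-finger parallel gripper is mounted at the origin on a cart in front of the work surface, level with it; the furniture and walls round the work are solid. World frame = base frame: x ahead of the robot, y to its left, z up, the work surface at z = 0. Lengths are in mm, angles in degrees, forces in N, time in s.
With the tool pointing down it reaches from about 425 to 925 mm from the base axis. Payload 6.8 kg.
Tool frame: the origin (TCP) lies midway between the tips of the shut fingers; the grasp point (between the pads) lies r.grip_depth behind it (r.grip_depth is the distance from the TCP to the grasp point, in mm); z points along the fingers, y is the line along which they close (so a half turn about z gives the same grasp; the last joint's range is limited). The gripper opens to 88 mm and grips with 3 to 60 N. Pads are 20 mm wide; open, the fingers measure 115 mm over their backs; the gripper's body (75 mm by 178 mm) begins 61 mm behind the grasp point.
Start: joints at [-82.053, 27.33, 1.283, 89.118, -0.659, 63.558, -4.761], TCP at [164.899, 654.565, 222.664] pointing down, gripper open.
Joint ranges: [-169.35, 169.35], [-19.33, 120.38], [-80.79, 83.38], [13.8, 139.57], [-78.32, 258.32], [9.67, 109.79], [-169.56, 169.56]. Speed limits (degrees/s): [136.94, 136.94, 180, 180, 180, 180, 180].

### API

Orientations are given as a 3x3 rotation matrix whose columns are the frame's x, y, z axes.
In Python, from bench import r, get_image, calibration gives the robot as it stands. Calls block until the motion is done:
- r.move_pose(position, orientation): joint-space move of the TCP to a pose.
- r.line_to(position, vel=150, orientation=None): straight line of the TCP; orientation=None keeps the orientation; vel is the mean speed in mm/s.
- r.move_joints(angles): joint-space move.
- r.release() and r.gripper_close(): open the fingers fully, or close them until they stop; the grip force is fixed at half the most.
- r.pause(seconds).
- r.inverse_kinematics(position, orientation): joint angles nearest the present ones, or None.
- r.read_state(): the state.
- get_image(name): name is "scene" or "top"; returns the picture (480x640x3 uint8, blue, green, red); there is no depth.
- calibration(name): a dict with "mtx" (3x3 intrinsics, pixels), "view" (4x4, takes a point from world to camera coordinates). Camera axes: x right, y up, looking along -z (the intrinsics and any distortion apply to the point x, -y, -z); pixel columns grow to the right and rows downward; lengths in mm; the calibration is good to about 2 mm. A picture is of the moment at which its call begins. calibration takes no time and is no camera call.
A pose or a line that the arm cannot do raises r.MotionError and nothing moves.
- r.finish_job(): hands the job in; it is judged then, once.
The state is a dict: "clock": time; "q": joint angles; "dq": joint speeds; "joint_torque": joint torques, N m; "tcp_pos": TCP position; "tcp_rot": TCP orientation; "ft_force": force on the tool from outside, world axes, zero at the start; "ft_torque": the same for the moment, N m; "gripper_width": finger opening in mm; "grasp_force": force on a finger pad.
Only numpy, scipy, OpenCV 4.12 (cv2) and the standard library are available. Lean on these libraries where they do the work, as an engineer would, in place of code of your own. Each camera call takes 0.05 s, during which the arm holds its last target. There are 200 camera calls.

## Working session

There is one attempt and no reset: what is moved stays moved. The work goes in short steps, each a Python script; the robot and the scene stay as the last script left them, time stands still between calls to the robot, and variables do not carry over. Pictures are saved under pics/ and viewed, at most 10 in all, crops included, and the job is handed in when it is done.

```bash
ls; mkdir -p pics; python3 - <<'E'
from bench import r,get_image,calibration
import cv2
for n in("scene","top"):
    cv2.imwrite(f"pics/{n}0.png",get_image(n)); c=calibration(n); print(n,c)
s=r.read_state();print(s['clock'],s['tcp_pos'],s['tcp_rot'],r.grip_depth)
E
```

```text
pics
scene {'mtx': array([[483.42772492,   0.        , 314.90379873],
       [  0.        , 483.42772492, 236.2394669 ],
       [  0.        ,   0.        ,   1.        ]]), 'view': array([[ 8.92946079e-01, -4.50144655e-01, -4.13406890e-03,
        -4.61688579e+02],
       [ 2.94459239e-01,  5.77119357e-01,  7.61726332e-01,
        -2.11669518e+02],
       [-3.40501186e-01, -6.81397856e-01,  6.47885719e-01,
        -8.13418117e+02],
       [ 0.00000000e+00,  0.00000000e+00,  0.00000000e+00,
         1.00000000e+00]])}
top {'mtx': array([[612.86037747,   0.        , 320.07891837],
       [  0.        , 612.86037747, 238.25613618],
       [  0.        ,   0.        ,   1.        ]]), 'view': array([[ 2.69759895e-03, -9.99992772e-01, -2.67952124e-03,
         3.98916083e+01],
       [ 9.87763536e-01,  2.24675413e-03,  1.55942777e-01,
        -5.53360774e+02],
       [-1.55935630e-01, -3.06740445e-03,  9.87762456e-01,
        -1.24983042e+03],
       [ 0.00000000e+00,  0.00000000e+00,  0.00000000e+00,
         1.00000000e+00]])}
0.1 [164.82319584 654.02749287 221.78362313] [[-9.69701832e-01  2.44291433e-01 -2.29165697e-04]
 [ 2.44291482e-01  9.69700525e-01 -1.60111043e-03]
 [-1.68915465e-04 -1.60858295e-03 -9.99998692e-01]] 18.700000000000003
```

View pics/scene0.png

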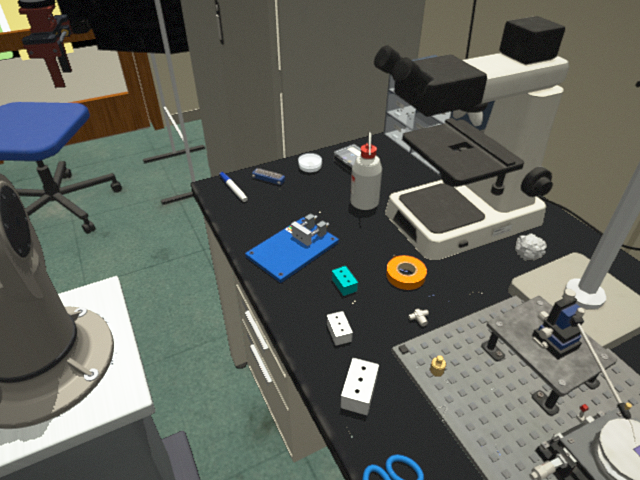

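View pics/top0.png

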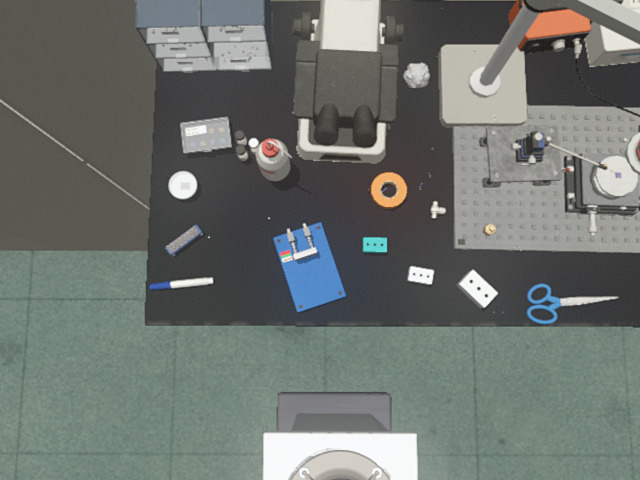

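The pale candidates are the small block at top (421,275) and the large one at (478,289). The turquoise one at (375,245) is ruled out by its colour. The small pale block fits: bare metal, and smaller than the other of its colour. I'll confirm it in a crop and measure.

```bash
cat > h.py <<'E'
from bench import r,get_image,calibration
import cv2, numpy as np
C={n:calibration(n) for n in("scene","top")}
def ray(n,p,z):
    K,V=C[n]['mtx'],C[n]['view']; d=np.linalg.solve(K,[p[0],p[1],1.])*[1,-1,-1]
    R=V[:3,:3]; o=-R.T@V[:3,3]; d=R.T@d
    return (o+d*(z-o[2])/d[2])
def proj(n,P):
    K,V=C[n]['mtx'],C[n]['view']; c=V[:3,:3]@np.array(P,float)+V[:3,3]
    u=K@(c*[1,-1,-1]); return u[:2]/u[2]
def big(mask,near=None):
    cs,_=cv2.findContours(mask,cv2.RETR_EXTERNAL,cv2.CHAIN_APPROX_NONE)
    if near is not None: cs=[c for c in cs if cv2.pointPolygonTest(cv2.convexHull(c),near,False)>=0]
    return max(cs,key=cv2.contourArea)
def rect(n,c,z):
    P=np.array([ray(n,p,z)[:2] for p in c.reshape(-1,2)],np.float32)
    return cv2.minAreaRect(P),P
E
python3 - <<'E'
from h import *
t=cv2.imread("pics/top0.png");s=cv2.imread("pics/scene0.png")
a=cv2.resize(t[215:315,265:505],(0,0),fx=3.3,fy=3.3,interpolation=cv2.INTER_CUBIC)
b=cv2.resize(s[200:420,240:460][:110],(0,0),fx=2,fy=2)
c=cv2.resize(s[300:420,300:420],(0,0),fx=2,fy=1.83)[:220]
w=np.zeros((560,800,3),np.uint8);w[:330,:792]=a[:330];w[335:555,:440]=b;w[335:555,450:690]=c
cv2.imwrite("pics/crop1.png",w)
for n,im,pt in(("top",t,(421,275)),("scene",s,(340,325))):
    h=cv2.cvtColor(im,cv2.COLOR_BGR2HSV)
    m=cv2.inRange(h,(0,0,120),(180,60,255)); 
    try: print(n,"block",[rect(n,big(m,pt),z)[0] for z in(25,12.5)], cv2.boundingRect(big(m,pt)))
    except Exception as e: print(e)
    k=cv2.inRange(h,(100,120,60),(125,255,255))
    q=big(k,None); print(n,"bed",rect(n,cv2.convexHull(q),12)[0],cv2.boundingRect(q), cv2.boxPoints(rect(n,cv2.convexHull(q),12)[0]).tolist())
print("cam",[-C[n]['view'][:3,:3].T@C[n]['view'][:3,3] for n in C])
E
```

```text
top block [((478.17938232421875, -171.25657653808594), (53.26594543457031, 33.51890182495117), 80.07660675048828), ((479.40032958984375, -173.2681884765625), (53.77970504760742, 33.84218978881836), 80.07661437988281)] (407, 266, 27, 19)
top bed ((497.09051513671875, 65.35835266113281), (172.082275390625, 111.5027847290039), 18.737247467041016) (273, 222, 73, 91) [[397.70050048828125, 90.51612854003906], [433.51837158203125, -15.077190399169922], [596.4805297851562, 40.20057678222656], [560.6626586914062, 145.7938995361328]]
scene block [((477.0293884277344, -172.8993682861328), (53.13948440551758, 31.839385986328125), 80.15350341796875), ((482.310546875, -164.07186889648438), (54.1439094543457, 32.441200256347656), 80.15348815917969)] (327, 311, 26, 27)
scene bed ((70.6613998413086, 892.6373291015625), (417.0839538574219, 244.3867645263672), 89.67704010009766) (0, 102, 89, 59) [[-52.70552062988281, 684.7874755859375], [191.67735290527344, 683.409912109375], [194.0283203125, 1100.4871826171875], [-50.35455322265625, 1101.86474609375]]
cam [array([ 197.62121827, -639.9294312 ,  686.3275745 ]), array([ 351.58888969,   37.30085022, 1320.93506751])]
```

View pics/crop1.png

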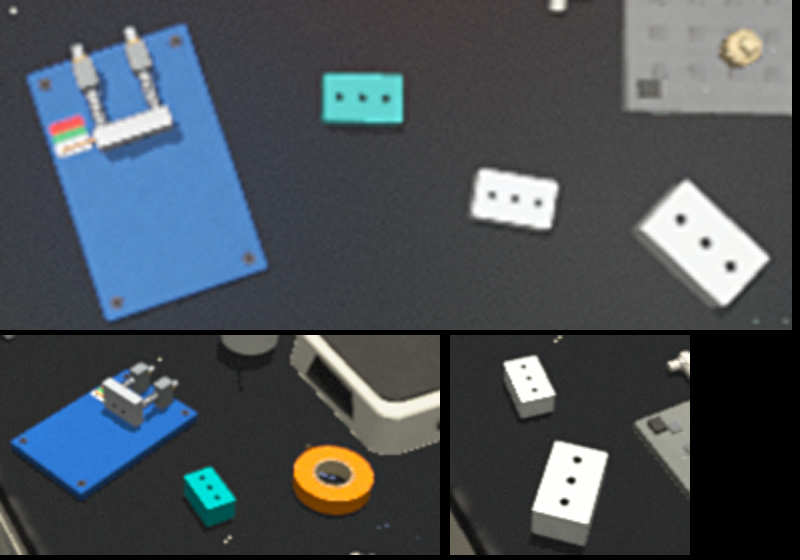

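The crop confirms it: the small pale block with three holes, at top px (421,275), agrees in both views. It sits near (478,-172) with its length at 80°. Next I'll check the fixture in the scene view and the plate, and locate the tall obstacles for the sweep.

```bash
cat >> h.py <<'E'
def R(yaw):  # closing axis = y axis of a frame at this yaw (deg), tool down
    a=np.radians(yaw); y=np.array([-np.sin(a),np.cos(a),0]); z=np.array([0,0,-1.]); return np.column_stack([np.cross(y,z),y,z])
def tri(a,b):
    A=[];B=[]
    for n,p in(("scene",a),("top",b)):
        o=ray(n,p,2000);d=ray(n,p,0)-o;d/=np.linalg.norm(d);M=np.eye(3)-np.outer(d,d);A.append(M);B.append(M@o)
    X=np.linalg.solve(sum(A),sum(B)); return X
E
python3 - <<'E'
from h import *
s=cv2.imread("pics/scene0.png");t=cv2.imread("pics/top0.png")
k=cv2.inRange(cv2.cvtColor(s,cv2.COLOR_BGR2HSV),(100,120,60),(125,255,255))
q=big(k,(280,255)); print("bed",rect("scene",cv2.convexHull(q),12)[0],cv2.boundingRect(q))
print("eyepiece",tri((385,58),(327,140)),"cap",tri((369,150),(269,149)))
# plate top at z=46
x,y=265,215
m=cv2.inRange(cv2.cvtColor(t,cv2.COLOR_BGR2HSV),(0,0,200),(180,40,255)); m[:, :294]=0; m[:247]=0; m[262:]=0; m[:,320:]=0
c=big(m); rr=rect("top",c,46)[0]; print("plate",rr,cv2.boundingRect(c))
f=np.array([497.1,65.4]); a=np.radians(18.7); u=np.array([np.cos(a),np.sin(a)]);v=np.array([-u[1],u[0]])
d=np.array(rr[0])-f; print("plate centre in fixture",d@u,d@v,"expect 26,0")
np.set_printoptions(precision=1,suppress=True)
for P,yaw in (((115,450,250),-14),((400,245,220),0),((470,0,220),0),((478,-172,120),-10),((478,-172,4),-10),((440,46,120),18.7),((500,66,16),18.7)):
    for e in(0,180): print(P,e,r.inverse_kinematics(P,R(yaw+e)))
E
```

```text
bed ((494.7684326171875, 60.054237365722656), (176.79969787597656, 118.54324340820312), 18.598203659057617) (245, 228, 94, 55)
eyepiece [659.19066509  27.88127875 389.85808924] cap [720.41167428 142.51011443 140.17706702]
plate ((522.5382080078125, 73.85572814941406), (12.062301635742188, 49.071990966796875), 18.72943878173828) (294, 247, 23, 12)
plate centre in fixture 26.80634836200444 -0.14646733557385438 expect 26,0
(115, 450, 250) 0 [-83.3   5.7  -0.1 114.9   0.   59.4  -7.4]
(115, 450, 250) 180 [-24.4  15.8 -67.4 111.8  16.4  63.  157.4]
(400, 245, 220) 0 [-50.3   7.7  12.3 117.2  -2.   55.3  53.1]
(400, 245, 220) 180 [ -75.2    8.6   40.5  118.5   -6.8   55.1 -121.2]
(470, 0, 220) 0 [-40.4   8.4  36.7 118.3  -6.1  55.1  89.5]
(470, 0, 220) 180 [-55.6  10.7  55.1 118.9 -10.7  55.4 -84.9]
(478, -172, 120) 0 [-23.9  25.3  46.5 119.4 -25.8  45.5 118.4]
(478, -172, 120) 180 [-25.7  26.2  49.1 119.5 -27.6  46.1 -59.7]
(478, -172, 4) 0 [ -3.6  32.4  20.6 121.6 -22.4  29.6 113.8]
(478, -172, 4) 180 [-20.6  39.6  43.9 122.6 -47.7  36.7 -42.7]
(440, 46, 120) 0 [-34.3  14.3  23.3 126.6  -8.7  40.5 103.7]
(440, 46, 120) 180 [-57.8  20.   53.  127.8 -23.9  42.4 -59.7]
(500, 66, 16) 0 [-21.9  29.4   9.1 121.3  -8.9  29.9 102.5]
(500, 66, 16) 180 [-37.2  32.4  28.6 122.3 -29.   32.  -58.5]
```

Top-view bed pose: (497,65), yaw 18.7°, size 172x111.5. The plate lands where it should, at 26.8/−0.1 mm in the fixture frame. Obstacles are the bottle cap near (720,142,140) and the eyepieces near (659,28), both well beyond the reach of a sweep at about 465 mm radius. Next: retract, sweep on joint 1 and grasp.

```bash
python3 - <<'E'
from h import *
np.set_printoptions(precision=1,suppress=True)
q0=list(r.inverse_kinematics((115,450,250),R(-14)))
r.move_joints(q0)
q1=q0.copy(); q1[0]=20; q1[6]=-80; r.move_joints(q1)
s=r.read_state(); print(s['clock'],s['tcp_pos'],s['q'],s['tcp_rot'])
a=np.radians(-10); g=np.array([477.8,-172,0])-2*np.array([np.cos(a),np.sin(a),0]); O=R(170)
try:
    r.move_pose(g+[0,0,80],O); print(r.read_state()['q'])
    r.line_to(g+[0,0,4],120); s=r.read_state(); print(s['clock'],s['tcp_pos'],s['q'],s['ft_force'])
    r.gripper_close(); s=r.read_state(); print(s['clock'],s['gripper_width'],s['grasp_force'],s['ft_force'],s['tcp_pos'])
    r.line_to(g+[0,0,70],120); s=r.read_state(); print(s['clock'],s['gripper_width'],s['grasp_force'],s['ft_force'],s['tcp_pos'])
except r.MotionError as e: print("ERR",e)
cv2.imwrite("pics/s2.png",get_image("scene"));cv2.imwrite("pics/t2.png",get_image("top"))
E
```

```text
3.5333 [ 412.  -214.5  250. ] [ 19.9   5.7  -0.1 114.9  -0.   59.4 -80. ] [[ 1.  -0.2  0. ]
 [-0.2 -1.   0. ]
 [ 0.  -0.  -1. ]]
[ 14.9  22.7  -2.6 118.8   1.6  38.4 -88.7]
5.0917 [ 476.4 -172.     4.8] [ 14.6  30.4  -2.3 120.6   2.4  28.9 -89.5] [-0.3 -0.3  0.4]
5.7667 49.72656366469252 30.000316500663757 [-0.2 -0.   2.9] [ 475.9 -171.7    4.1]
6.4667 49.6923481823768 29.99975949525833 [ 0.4  0.5 -1.3] [ 475.4 -171.5   69.6]
```

```bash
cat >> h.py <<'E'
F=np.array([497.1,65.4,0]); _a=np.radians(18.7); U=np.array([np.cos(_a),np.sin(_a),0]); W=np.array([-U[1],U[0],0]); OF=R(198.7)
def fx(x,y,z): return F+x*U+y*W+[0,0,z]     # fixture coords -> world
def st():
    s=r.read_state(); d=np.array(s['tcp_pos'])-F; f=np.array(s['ft_force'])
    print("t %.2f fix %.2f %.2f z %.2f | f %.2f %.2f %.2f w %.1f g %.1f"%(s['clock'],d@U,d@W,d[2],f@U,f@W,f[2],s['gripper_width'],s['grasp_force']))
E
python3 - <<'E'
from h import *
r.move_pose(fx(-14,0,80),OF); st()
r.line_to(fx(-14,0,25),120); st()
r.line_to(fx(-14,0,16),30); r.pause(.3); st()
t=get_image("top");s=get_image("scene")
a=cv2.resize(t[210:320,260:360],(0,0),fx=4,fy=4);b=cv2.resize(s[200:310,230:350],(0,0),fx=3.3,fy=4)
cv2.imwrite("pics/c3.png",np.hstack([a,b])[:,:800])
E
```

```text
t 7.49 fix -14.63 -1.76 z 79.68 | f 0.29 -0.04 -1.51 w 49.6 g 30.0
t 8.10 fix -14.00 -0.73 z 25.12 | f -0.76 -0.75 -0.49 w 50.1 g 30.0
t 8.85 fix -13.78 -0.01 z 16.09 | f 0.37 0.36 0.71 w 49.8 g 30.0
```

View pics/c3.png

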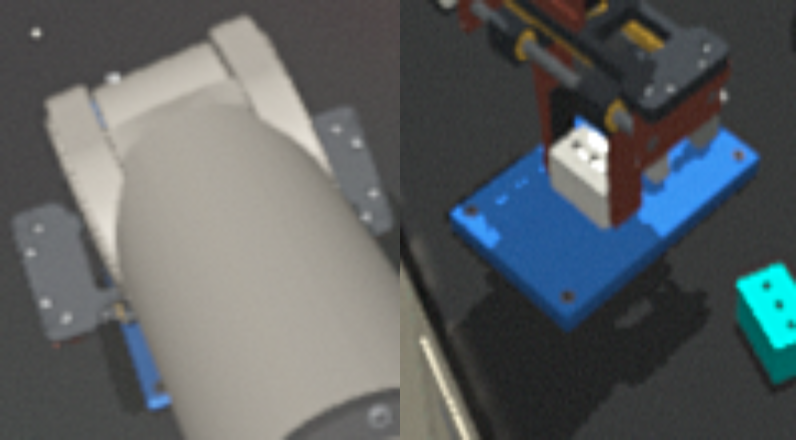

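The scene crop shows the block flat on the bed and square in the fingers at crop px (585,170), with the plate behind it. The 0.7 N upward against −1.3 N in the air confirms bed contact. Now I'll push in small steps, reading the force.

```bash
python3 - <<'E'
from h import *
def push(f):
    s=r.read_state()
    return -np.array(s['ft_force'])@U
for x in (-6,-1,1,2,3,4,5,6,7,8,9,10):
    r.line_to(fx(x,0,16),12); r.pause(.15)
    F_=np.mean([(push(0),r.pause(.02))[0] for _ in range(6)]); print("%.0f push %.2f"%(x,F_),end=' '); st()
    if F_>5.5: break
t=get_image("scene"); cv2.imwrite("pics/c4.png",cv2.resize(t[195:285,240:360],(0,0),fx=6,fy=6,interpolation=cv2.INTER_CUBIC))
E
```

```text
-6 push 3.88 t 10.02 fix -7.12 -0.08 z 16.09 | f -3.84 -0.56 6.56 w 49.5 g 30.0
-1 push 3.49 t 10.83 fix -1.86 -0.11 z 16.09 | f -3.88 0.82 6.44 w 50.0 g 30.0
1 push 8.54 t 11.40 fix -1.78 -0.09 z 16.11 | f -8.66 -0.03 13.98 w 49.8 g 30.0
```

View pics/c4.png

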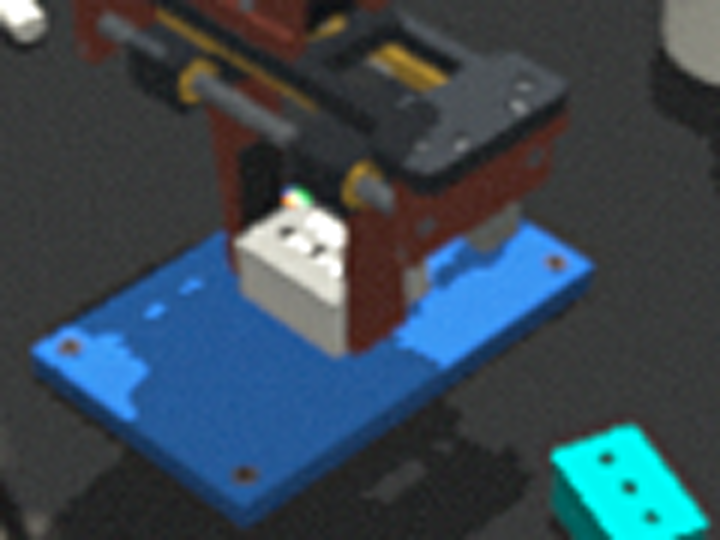

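It's pressing down 14 N on the bed and sticking there by friction, with the plate not yet reached. I'll unload by lifting 0.8 mm (the tolerance is 3 mm), so the push reading is the spring alone.

```bash
python3 - <<'E'
from h import *
def meas(n=8):
    v=[]
    for _ in range(n): v.append(r.read_state()); r.pause(.02)
    f=np.mean([s['ft_force'] for s in v],0); x=np.mean([s['tcp_pos'] for s in v],0)-F
    print("  tcp %.2f %.2f %.2f  f %.2f %.2f %.2f"%(x@U,x@W,x[2],f@U,f@W,f[2])); return -f@U
Z=17.0
r.line_to(fx(-3,0,Z),20); r.pause(.3); meas()
for x in (0,2,3,4,5,6,7,8):
    r.line_to(fx(x,0,Z),15); r.pause(.2); print(x,end=''); p=meas()
    if p>6: break
st()
E
```

```text
tcp -2.92 0.02 16.95  f -0.03 0.16 -1.30
0  tcp -0.05 -0.01 17.00  f -0.20 -0.10 -0.93
2  tcp 1.95 -0.01 16.99  f 0.12 -0.15 -1.06
3  tcp 2.99 0.00 17.00  f 0.25 -0.49 -0.74
4  tcp 3.87 -0.01 16.95  f -0.55 -0.18 -1.23
5  tcp 4.77 -0.03 16.92  f -1.54 0.22 -1.57
6  tcp 5.77 -0.03 16.92  f -2.62 -0.26 -1.59
7  tcp 6.77 -0.02 16.92  f -3.53 -0.15 -1.51
8  tcp 7.76 -0.02 16.92  f -4.67 -0.57 -1.79
t 17.04 fix 7.75 -0.03 z 16.91 | f -3.85 0.04 -1.87 w 49.7 g 30.0
```

A clean 1 N/mm slope with contact near tcp x = 3.3, as expected. Now to about 8 mm of travel, then check the view.

```bash
python3 - <<'E'
from h import *
for x in (10,11.5): r.line_to(fx(x,0,17),10); r.pause(.3); st()
for _ in range(4): r.pause(.8); st()
s=get_image("scene");t=get_image("top")
cv2.imwrite("pics/c5.png",cv2.resize(s[205:275,250:350],(0,0),fx=8,fy=8,interpolation=cv2.INTER_CUBIC)); cv2.imwrite("pics/t5.png",t)
for p in ((s,'s'),): pass
t0=cv2.imread("pics/top0.png"); d=lambda im:cv2.inRange(cv2.cvtColor(im,cv2.COLOR_BGR2HSV),(8,170,150),(22,255,255))
print([cv2.minEnclosingCircle(big(d(im)[:, :]*1)) for im in(t0,t)])
E
```

```text
t 17.69 fix 9.38 -0.02 z 16.92 | f -5.01 -0.68 0.49 w 50.0 g 30.0
t 18.29 fix 10.47 -0.04 z 16.92 | f -6.93 -0.59 1.38 w 49.7 g 30.0
t 19.09 fix 10.46 -0.03 z 16.90 | f -7.37 -0.46 1.09 w 49.8 g 30.0
t 19.89 fix 10.47 -0.04 z 16.91 | f -7.52 0.42 0.81 w 49.8 g 30.0
t 20.69 fix 10.45 -0.05 z 16.91 | f -7.34 -0.42 0.51 w 50.0 g 30.0
t 21.49 fix 10.47 -0.02 z 16.92 | f -8.11 0.54 -0.01 w 49.8 g 30.0
[((525.5, 36.5), 0.7072067856788635), ((525.5, 36.5), 0.7072067856788635)]
```

View pics/c5.png

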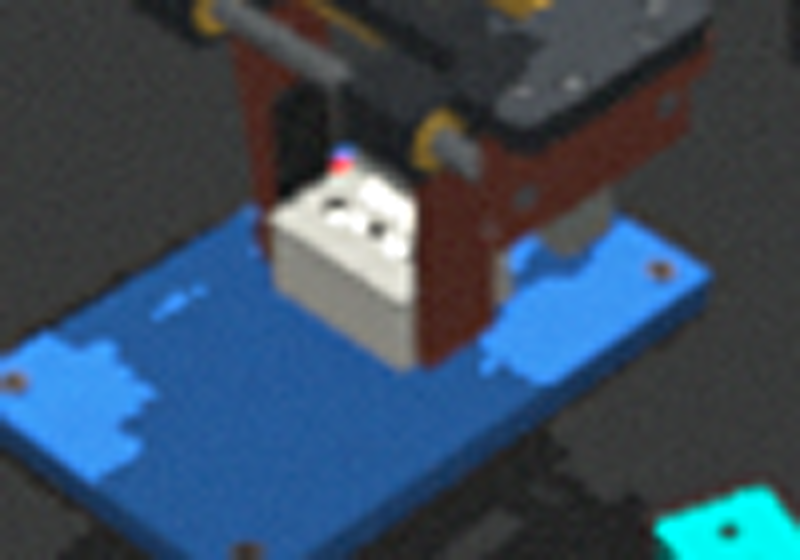

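The block is square in the fingers and against the plate at crop px (345,270). The pointer is hidden, but 7.2 mm of travel past contact and 7.5 N agree, which puts it mid-green. The push has been steady for more than 3 s.

```bash
python3 - <<'E'
from h import *
r.pause(1); st(); print(r.finish_job())
E
```

```text
t 22.59 fix 10.48 -0.02 z 16.92 | f -8.33 -0.62 1.01 w 50.0 g 30.0
the job is handed in; nothing more can be done
None
```

I handed the job in with the block still gripped and pressed against the stop plate at about 7–8 N and 7 mm of travel. That puts the pointer mid-green, though it was hidden from the cameras, so this rests on the force and travel readings.

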